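Draw the locating bar out of its magazine and hold it over the code reader

TASK

Take the long aluminium bar out of its black magazine: it is longer than the window between the two fixed steel cover plates, so free its end from under the short plate, tilt that end up through the window and draw the bar out diagonally. Then finish while still holding the bar in the gripper, level and still, underside down, with its middle about 10 cm above the middle of the code reader's glass, touching neither the reader nor the magazine. Leave the hand scanner, the cell tray and the single cell undisturbed.

Things in the scene. Friction and masses are not known exactly. Their poses are not given: they have to be found in the camera images.
- magazine: Black open-topped box fixed to the bench, 260 x 130 x 57 mm, with two fixed steel cover plates that leave a 120 x 120 mm window. Origin: on its underside (bench level), below the window's centre. z up; x along the box, roughly away from the robot. Inside, x runs from -170 to +80 mm and y from -60 to +60; walls 5 mm; the inner floor is 4 mm above the bench.
- long_plate_edge (a point): Middle of the long cover plate's edge at the window, on its top face, 57 mm above the bench; magazine axes. The plate is 3 mm thick (underside 54 mm above the bench) and covers x = -175 to -60 mm of the magazine, on the robot's side.
- short_plate_edge (a point): Middle of the short cover plate's edge at the window, on its top face, 57 mm above the bench; magazine axes. The plate is 3 mm thick and covers x = +60 to +85 mm of the magazine. At the start the bar's far end lies 4 to 16 mm under it, and its near end has 34 to 46 mm of free floor behind it under the long plate.
- bar_center (a point): Centre (half-way up) of the loose aluminium bar, 200 long x 16 wide x 14 mm high, about 120 g, lying on the magazine's inner floor along its x, up to 20 mm off the middle and 5 degrees askew. A dark dot (no hole) near each end on top, a small code patch under its middle. Axes: x along the bar to its far end, y across, z up out of its top face.
- bar_far_end (a point): Centre of the bar's far end face (+x end, starts under the short plate); same axes as the bar.
- bar_near_end (a point): Centre of the bar's near end face (-x end, starts under the long plate); same axes as the bar.
- reader_glass (a point): Centre of the top of the upward-looking code reader's square glass (84 mm), 50 mm above the bench; the reader is a grey block 130 x 130 x 50 mm fixed to the bench beside the magazine, on its left or its right. z up.
- scan_gun: Bystander: loose black pistol-shaped hand scanner lying on its side beyond the work, 42 mm high; head 110 x 60 mm, handle pointing away from the robot; origin under the middle of its head.
- cell_tray: Bystander: loose black tray of cells, 240 (x) x 150 (y) x 36 mm high, at the left; origin under its centre.
- cell: Bystander: one loose cylindrical cell standing upright, 21 mm across, 70 mm high, at the right; origin under its centre.
There are look-alikes about, which are no part of the job. Of the things like the part that bears bar_center, leave any that is green; of the rest the smaller one is meant.

How it is judged:
By the outcome, as a careful person would: the job done as asked, in the order asked, and still so for the second after the job is handed in, while the arm keeps its last pose, push and grip.
It also fails if it takes over 51 s, if anything falls off the work surface, if the arm or the gripper's body presses on something with over 40 N, if the wrist force passes 120 N, or if a joint passes its speed limit or range.

ROBOT

A 6-joint arm with a two-finger parallel gripper is mounted at the origin on the work surface. World frame = base frame: x ahead of the robot, y to its left, z up, the work surface at z = 0. Lengths are in m, angles in rad, forces in N, time in s.
With the tool pointing down it reaches from about 0.375 to 0.9 m from the base axis. Payload 3.1 kg.
Tool frame: the origin (TCP) lies at the very end of the fingers, on their centre line; the grasp point (between the pads) lies 19 mm behind it; z points along the fingers, y is the line along which they close (so a half turn about z gives the same grasp; the last joint's range is limited). The gripper opens to 85 mm and grips with 20 to 120 N. Pads are 22 mm wide; open, the fingers measure 114 mm over their backs; the gripper's body (76 mm by 85 mm) begins 54 mm behind the grasp point. The pads swing forward as they close: fully open they stand 13 mm farther back than shut.
Start: joints at [1.038, 0.527, 1.433, -0, 1.181, -0.178], TCP at [0.217, 0.586, 0.231] pointing down, gripper open.
Joint ranges: [-3.08, 3.08], [-0.75, 2.2], [0.22, 2.44], [-1.43, 4.57], [0, 2.65], [-2.85, 2.85]. Speed limits (rad/s): [2.79, 2.79, 3.14, 3.14, 3.14, 3.14].

INTERFACE

Orientations are given as a unit quaternion [w, x, y, z].
In Python, from cell import status, optics, robot gives the robot as it stands. The module is installed in compiled form; this text tells all that it offers.
- The arm moves only by the tool jog_arm, never from a script. Its arguments are lists of equal length, an entry for each row: "translation": the shift along the tool's x, y, z in mm, a list of three; "dr": the turn, a rotation vector about the tool's x, y, z in rad, a list of three. A call has 1 to 5 rows; each row is the pose to reach, as a shift and turn from the pose commanded when the call began, along the tool's axes at that moment; what a row does not reach only later rows make up. A row lasts 1/8 s, in which the tool goes at most 62.5 mm and 10.7 degrees, less where a joint would pass 70% of its speed; a pose out of reach is approached as far as the arm can. A call with a gripper value outside its range is refused whole. "grip" is the opening, from 0 (shut) to 1 (fully open), set as the call begins (left out, the last holds). The fingers move at their own pace and stop on an object; "force" is the grip in N (left out, the last holds). Time passes only in rows, so rows that repeat a pose let the fingers close. It gives the time, the measured TCP pose, the force, the opening and the grip force at its end, in the units of the state.
- status.observe(): the state, without advancing time (a new reading comes with each control period).
- optics.grab_frame(name): name is "side" or "top"; returns a dict with "img" (384x512x3 uint8, red, green, blue), "z_map" (384x512 float32, m along the optical axis (not along the pixel's ray), 0 where there is no reading), "fovy" (degrees; the focal length in pixels is half the picture's height over the tangent of half this angle, whatever the lens; pixels are square), "cx", "cy" (the principal point, pixels), "R" (3x3) and "t" (3): a world point X has camera coordinates R X + t. Camera axes: x right, y down, z forward; pixel columns grow to the right and rows downward; lengths in m; the calibration is good to about 2 mm. A picture is of the moment at which its call begins.
- robot.sign_off(): hands the job in; it is judged then, once.
The state is a dict: "time": time; "q": joint angles; "joint_vel": joint speeds; "tau": joint torques, N m; "eef_pos": TCP position; "orientation": TCP orientation; "force": force on the tool from outside, world axes, zero at the start; "torque": the same for the moment, N m; "opening": finger opening in m; "gripper_force": force on a finger pad.
Only numpy, scipy, OpenCV 4.12 (cv2) and the standard library are available. Lean on these libraries where they do the work, as an engineer would, in place of code of your own. Each camera call takes 0.05 s, during which the arm holds its last target. There are 200 camera calls.

## Working session

There is one attempt and no reset: what is moved stays moved. The work goes in short steps, Python scripts to look and compute and a tool call to move; the robot and the scene stay as the last step left them, time stands still between calls to the robot, and variables do not carry over. Pictures are saved under pics/ and viewed, at most 10 in all, crops included, and the job is handed in when it is done.

Besides the shell and the picture viewer there is one more tool, called after "Call:" as a command line: name --argument value ..., lists and objects as JSON in quotes. jog_arm: Moves the arm, as the interface text tells. Its arguments: {"type":"object","properties":{"translation":{"type":"array"},"dr":{"type":"array"},"grip":{"type":"number"},"force":{"type":"number"}},"required":["translation","dr"]}

```bash
mkdir -p pics; cat > h.py <<'E'
import numpy as np, cv2
from scipy.spatial.transform import Rotation as Ro
from cell import status, optics, robot
def grab(n):
    f=optics.grab_frame(n); f['f']=f['img'].shape[0]/2/np.tan(np.radians(f['fovy'])/2); f['R']=np.array(f['R']);f['t']=np.array(f['t']);return f
def ray(f,u,v,z):
    d=f['R'].T@np.array([(u-f['cx'])/f['f'],(v-f['cy'])/f['f'],1]); c=-f['R'].T@f['t']
    return c+d*(z-c[2])/d[2]
def cloud(f):
    v,u=np.mgrid[:384,:512]; z=f['z_map']
    p=np.stack([(u-f['cx'])/f['f']*z,(v-f['cy'])/f['f']*z,z],-1)
    return (p-f['t'])@f['R']
def proj(f,X):
    c=f['R']@np.array(X)+f['t']; return c[:2]/c[2]*f['f']+[f['cx'],f['cy']]
def save(im,name,s=1.5): cv2.imwrite('pics/'+name,cv2.resize(im[:,:,::-1],None,fx=s,fy=s,interpolation=cv2.INTER_CUBIC))
def st():
    s=status.observe(); q=s['orientation']; return s, Ro.from_quat([q[1],q[2],q[3],q[0]])
E
python3 - <<'E'
from h import *
for n in('top','side'):
    f=grab(n); save(f['img'],n+'1.png'); print(n,f['fovy'],f['cx'],f['cy'],-f['R'].T@f['t'],f['R'].round(2).tolist())
s,r=st(); print(s, r.as_matrix().round(3))
E
```

```text
top 45.92707548899907 257.0677389346479 187.15029788370126 [0.284426   0.04381276 1.43441017] [[-0.01, -1.0, 0.01], [-0.99, 0.01, -0.17], [0.17, -0.01, -0.99]]
side 46.31835792712097 260.5240054247104 186.1000074645028 [-0.18637666 -0.76718334  0.82001224] [[0.74, -0.68, -0.0], [-0.39, -0.42, -0.82], [0.55, 0.6, -0.58]]
{'time': 0.1, 'q': array([ 1.03748340e+00,  5.28367422e-01,  1.43379370e+00, -4.06191478e-05,
        1.18137362e+00, -1.78474772e-01]), 'joint_vel': array([ 0.00019768, -0.00203375, -0.00416817, -0.00073435, -0.00029052,
       -0.00064979]), 'tau': array([ 5.65660157e-04, -4.43307853e+01, -1.78588897e+01, -1.69621248e-04,
        3.85206207e-03,  2.38007357e-05]), 'eef_pos': array([0.21678298, 0.58550963, 0.2304288 ]), 'orientation': array([-3.20733466e-04,  1.76482066e-01,  9.84303377e-01, -9.16734566e-04]), 'force': array([-0.57975398, -0.44139559, -0.15135387]), 'torque': array([-0.03403369,  0.0363039 , -0.00739138]), 'gripper_force': 0.0, 'opening': 0.08528907800633048} [[-0.938  0.347 -0.001]
 [ 0.347  0.938 -0.002]
 [ 0.    -0.002 -1.   ]]
```

View pics/top1.png

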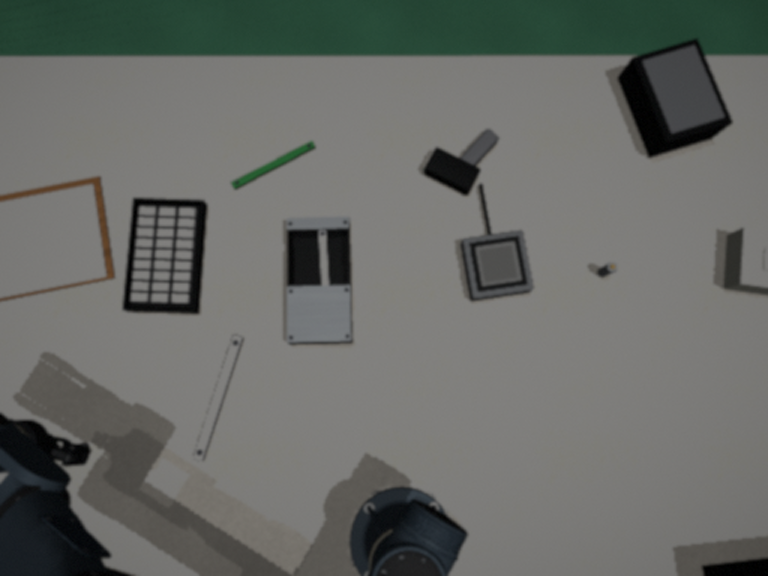

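View pics/side1.png

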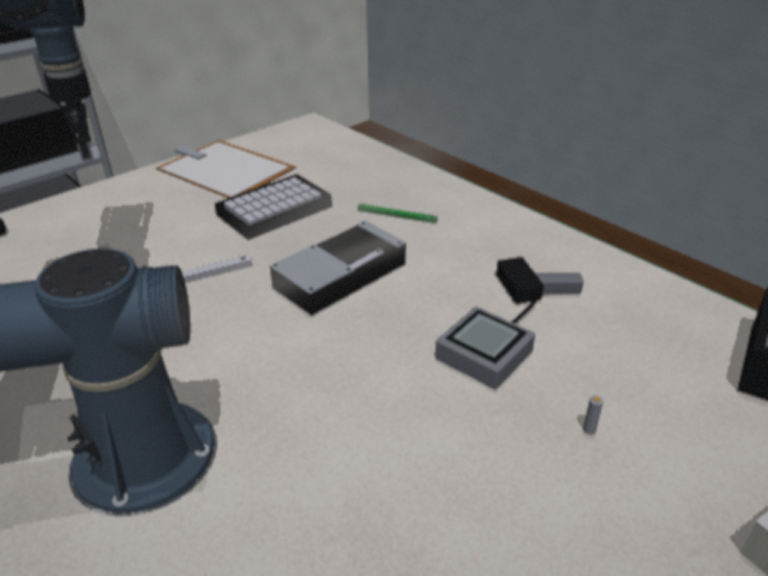

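The top view shows the magazine at about (320,280), with the target bar in its window at (323,257), and the reader at (498,265). The side view shows the same layout: magazine (340,265), reader (485,345), cell (593,415).

Bar candidates in the top view:
- Green bar at (273,165): excluded, because it is green.
- Loose silver bar at (218,400): longer, so it is the larger look-alike.
- Bar in the magazine at (323,257): this is the target.

Next I measure and take one close crop.

```bash
python3 - <<'E'
from h import *
f=grab('top'); P=cloud(f); im=f['img']; hsv=cv2.cvtColor(im,cv2.COLOR_RGB2HSV)
print('f',f['f'],'bench z',np.median(P[300:340,300:480,2]))
c=im[130:245,175:250]; save(c,'mag.png',5)
def box(m,z,name):
    cs,_=cv2.findContours(m.astype(np.uint8),cv2.RETR_EXTERNAL,cv2.CHAIN_APPROX_NONE)
    for k in sorted(cs,key=cv2.contourArea)[::-1][:2]:
        if cv2.contourArea(k)<20: continue
        b=cv2.boxPoints(cv2.minAreaRect(k)); w=np.array([ray(f,*p,z) for p in b]); 
        print(name,b.round(1).tolist(),w[:,:2].round(4).tolist(),'ctr',w.mean(0).round(4),'sides',np.linalg.norm(w[1]-w[0]).round(4),np.linalg.norm(w[2]-w[1]).round(4))
roi=np.zeros((384,512),bool); roi[135:240,180:245]=1
V=hsv[:,:,2].astype(int)
box(roi&(P[:,:,2]>.03)&(P[:,:,2]<.09),.057,'magall')
win=roi.copy(); 
box(roi&(V<70),.057,'window dark')
# bar: bright within window
w=np.zeros((384,512),bool); w[156:188,195:232]=1
box(w&(V>90),.018,'bar')
r=np.zeros((384,512),bool); r[145:205,300:360]=1
box(r&(P[:,:,2]>.03),.05,'reader')
print(V[145:235,198].tolist()); print(V[172,185:240].tolist()); print((P[172,185:240,2]*1000).round().tolist()); print(V[177,300:360].tolist()); print(V[145:205,332].tolist())
E
```

```text
f 453.1251805038468 bench z -0.0008434196519115388
magall [[192.0, 229.0], [192.0, 145.0], [234.0, 145.0], [234.0, 229.0]] [[0.3918, 0.2249], [0.6543, 0.2293], [0.6537, 0.098], [0.391, 0.0977]] ctr [0.5227 0.1625 0.057 ] sides 0.2625 0.1313
window dark [[191.0, 153.0], [213.0, 153.0], [213.0, 190.0], [191.0, 190.0]] [[0.6286, 0.232], [0.6283, 0.1635], [0.5113, 0.1624], [0.5116, 0.23]] ctr [0.5699 0.197  0.057 ] sides 0.0685 0.117
window dark [[217.3000030517578, 152.39999389648438], [232.0, 151.6999969482422], [233.6999969482422, 189.0], [219.0, 189.60000610351562]] [[0.6303, 0.1501], [0.6322, 0.1043], [0.5141, 0.0988], [0.5123, 0.144]] ctr [0.5722 0.1243 0.057 ] sides 0.0459 0.1182
bar [[211.8000030517578, 156.10000610351562], [217.0, 155.8000030517578], [218.8000030517578, 187.0], [213.6999969482422, 187.3000030517578]] [[0.6279, 0.1705], [0.6288, 0.154], [0.5274, 0.1474], [0.5265, 0.1638]] ctr [0.5777 0.1589 0.018 ] sides 0.0165 0.1017
reader [[307.5, 159.1999969482422], [349.6000061035156, 152.6999969482422], [355.8999938964844, 193.60000610351562], [313.79998779296875, 200.10000
[... 898 characters left out ...]
2.0, 3.0, -0.0, 7.0, 5.0, 6.0, 3.0, 3.0, 4.0, 14.0, 16.0, 17.0, 16.0, 9.0, 1.0, 9.0, 8.0, 5.0, 2.0, 2.0, 8.0, 2.0, 4.0, 3.0, 7.0, 5.0, 10.0, 53.0, 55.0, -1.0, -3.0, -1.0, -1.0, 1.0, -1.0]
[128, 129, 130, 128, 126, 115, 101, 94, 88, 67, 43, 56, 77, 87, 83, 65, 36, 27, 49, 75, 88, 86, 81, 79, 80, 79, 80, 79, 80, 81, 78, 79, 79, 80, 80, 79, 80, 80, 79, 79, 80, 79, 80, 85, 89, 82, 60, 32, 34, 61, 81, 87, 94, 111, 125, 129, 128, 128, 128, 128]
[128, 128, 129, 128, 129, 128, 129, 128, 127, 121, 104, 88, 82, 73, 50, 30, 40, 69, 88, 89, 83, 80, 80, 80, 80, 80, 79, 79, 80, 80, 79, 80, 79, 80, 80, 80, 79, 79, 79, 79, 80, 84, 88, 81, 56, 31, 33, 60, 82, 89, 84, 69, 63, 94, 120, 128, 129, 129, 128, 129]
```

View pics/mag.png

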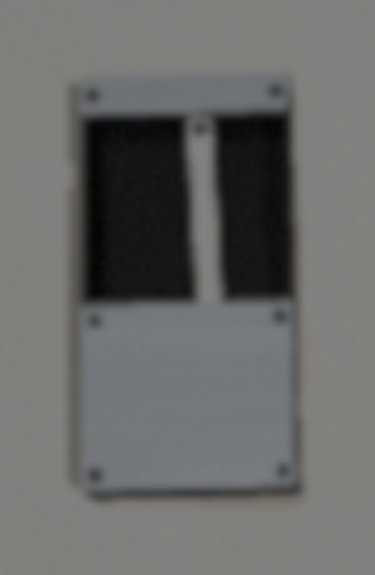

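The crop confirms the choice: a silver bar with a dark dot at crop (200,128), its far end under the short plate, in the black magazine. Now I compute the approach.

```bash
cat >> h.py <<'E'
def to(pos,yaw,pitch=0):
    """tool shift (mm) and rotvec to reach pos, tool y at world yaw+90deg, bar far end pitched up by pitch deg"""
    s,r=st(); Rt=Ro.from_euler('z',yaw,degrees=True)*Ro.from_euler('y',-pitch,degrees=True)*Ro.from_matrix([[-1,0,0],[0,1,0],[0,0,-1]])
    print('translation',(r.inv().apply(np.array(pos)-s['eef_pos'])*1000).round(1),'dr',(r.inv()*Rt).as_rotvec().round(4),'t',s['time'],'pos',s['eef_pos'].round(4),'F',s['force'].round(1),'open',round(s['opening'],4),'gf',round(s['gripper_force'],1))
E
python3 - <<'E'
from h import *
to([.574,.1587,.19],3.8)
f=grab('top'); V=cv2.cvtColor(f['img'],cv2.COLOR_RGB2GRAY).astype(int)
print(V[148:164,212:219].tolist()); print(ray(f,215,156,.018), [ray(f,215,v,.018)[0].round(4) for v in (152,153,154,155)], ray(f,205,153,.057),ray(f,205,190,.057))
E
```

```text
translation [-483.2 -276.1   40.9] dr [-0.0016 -0.0006 -0.4212] t 0.15 pos [0.2168 0.5856 0.2305] F [-0.3 -0.2  0.6] open 0.0856 gf 0.0
[[113, 113, 113, 114, 113, 113, 114], [114, 114, 114, 114, 114, 114, 114], [115, 115, 113, 114, 113, 113, 113], [110, 111, 108, 107, 105, 105, 104], [96, 100, 98, 95, 90, 84, 80], [77, 94, 94, 90, 86, 68, 47], [77, 95, 90, 89, 90, 72, 35], [78, 91, 76, 75, 85, 74, 38], [81, 96, 85, 86, 95, 81, 43], [86, 111, 111, 112, 115, 93, 49], [89, 118, 124, 125, 122, 97, 51], [90, 120, 128, 127, 122, 97, 51], [88, 119, 128, 128, 123, 97, 50], [84, 116, 127, 128, 123, 97, 50], [75, 109, 125, 128, 123, 97, 50], [73, 107, 124, 127, 122, 98, 52]]
[0.62809699 0.16036781 0.018     ] [np.float64(0.6413), np.float64(0.638), np.float64(0.6347), np.float64(0.6314)] [0.62838369 0.18840792 0.057     ] [0.51138943 0.18699418 0.057     ]
```

Call:
jog_arm --translation '[[-483,-276,41],[-483,-276,41],[-483,-276,41],[-483,-276,41],[-483,-276,41]]' --dr '[[0,0,-0.42],[0,0,-0.42],[0,0,-0.42],[0,0,-0.42],[0,0,-0.42]]' --grip 0.55

```text
time: 0.82
eef_pos: [0.4142, 0.3507, 0.2087]
orientation: [0.0, -0.033, 0.999, 0.0]
force: [0.9, 0.4, 0.5]
opening: 0.0469
gripper_force: 0.0
```

```bash
python3 -c "
from h import *
to([.574,.1587,.16],3.8)"
```

```text
translation [-146.9 -202.    48.7] dr [ 0.0002  0.0004 -0.0008] t 0.825 pos [0.4142 0.3507 0.2087] F [0.9 0.4 0.5] open 0.0469 gf 0.0
```

Call:
jog_arm --translation '[[-147,-202,48],[-147,-202,48],[-147,-202,48],[-147,-202,48],[-147,-202,48]]' --dr '[[0,0,0],[0,0,0],[0,0,0],[0,0,0],[0,0,0]]'

```text
time: 1.45
eef_pos: [0.5757, 0.1565, 0.1598]
orientation: [0.0, -0.03, 1.0, -0.0]
force: [-0.6, 0.0, 0.0]
opening: 0.0468
gripper_force: 0.0
```

```bash
python3 -c "
from h import *
to([.574,.1587,.16],3.8)
f=grab('side'); p=proj(f,[.574,.159,.05]).astype(int); save(f['img'][max(p[1]-70,0):p[1]+60,p[0]-80:p[0]+80],'side2.png',5); print(p)
for X in ([.574,.1587,.018],[.574,.159,.16]): print(proj(f,X)-p+[80,70])
"
```

```text
translation [ 1.6  2.3 -0.2] dr [-0.0007  0.0007 -0.0068] t 1.45 pos [0.5757 0.1565 0.1598] F [-0.6  0.   0. ] open 0.0468 gf 0.0
[240 166]
[80.54233009 78.81605276]
[79.07347142 39.78510975]
```

View pics/side2.png

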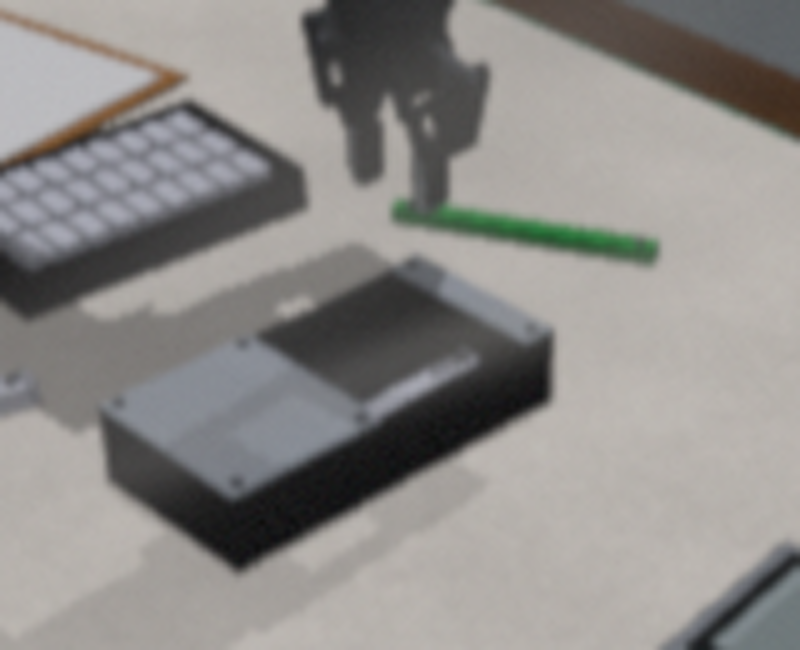

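The fingers straddle the bar at crop (365,180) and (430,208), above the window. The bar's visible edge runs (365,415)–(475,352), which agrees with the estimate. Descending.

Call:
jog_arm --translation '[[1.5,2.3,60],[1.5,2.3,100],[1.5,2.3,120],[1.5,2.3,130],[1.5,2.3,130]]' --dr '[[0,0,-0.006],[0,0,-0.006],[0,0,-0.006],[0,0,-0.006],[0,0,-0.006]]'

```text
time: 2.12
eef_pos: [0.5706, 0.1633, 0.0308]
orientation: [-0.0, -0.036, 0.999, 0.0]
force: [0.9, -0.8, 0.8]
opening: 0.0466
gripper_force: 0.0
```

```bash
python3 -c "
from h import *
to([.574,.1587,.0085],3.8)"
```

```text
translation [-3.1 -4.9 22.3] dr [ 0.0001 -0.0009  0.0061] t 2.125 pos [0.5706 0.1633 0.0308] F [ 0.9 -0.8  0.8] open 0.0466 gf 0.0
```

Call:
jog_arm --translation '[[-2,-3.5,10],[-2,-3.5,22],[-2,-3.5,22]]' --dr '[[0,0,0.005],[0,0,0.005],[0,0,0.005]]'

```text
time: 2.5
eef_pos: [0.5728, 0.1588, 0.0079]
orientation: [-0.001, -0.033, 0.999, -0.0]
force: [0.1, -0.6, -0.0]
opening: 0.047
gripper_force: 0.0
```

Call:
jog_arm --translation '[[0,0,0],[0,0,0],[0,0,0],[0,0,0],[0,0,0]]' --dr '[[0,0,0],[0,0,0],[0,0,0],[0,0,0],[0,0,0]]' --grip 0 --force 80

```text
time: 3.12
eef_pos: [0.5738, 0.1591, 0.0094]
orientation: [0.0, -0.033, 0.999, 0.0]
force: [0.1, -0.6, 5.7]
opening: 0.0134
gripper_force: 79.2
```

```bash
python3 -c "
from h import *
to([.574,.1587,.0085],3.8)"
```

```text
translation [-0.1 -0.4  0.9] dr [-0.      0.0008 -0.0001] t 3.125 pos [0.5738 0.1591 0.0094] F [ 0.1 -0.6  5.7] open 0.0134 gf 79.2
```

Call:
jog_arm --translation '[[0,0,-2],[0,0,-4],[0,0,-4],[0,0,-4]]' --dr '[[0,0,0],[0,0,0],[0,0,0],[0,0,0]]'

```text
time: 3.62
eef_pos: [0.5734, 0.1591, 0.0126]
orientation: [-0.0, -0.033, 0.999, -0.0]
force: [-0.5, 0.8, -1.2]
opening: 0.0132
gripper_force: 78.5
```

```bash
python3 -c "
from h import *
to([.574,.1587,.0085],3.8)
f=grab('top'); P=cloud(f)
print((P[158:188,216,2]*1000).round())
save(f['img'][130:245,175:250],'mag2.png',5)
"
```

```text
translation [-0.6 -0.4  4.1] dr [-0.     -0.0003 -0.0001] t 3.625 pos [0.5734 0.1591 0.0126] F [-0.5  0.8 -1.2] open 0.0132 gf 78.5
[705. 710. 714. 717. 720. 720. 720. 722. 725. 725. 726. 728. 728. 728.
 727. 729. 731. 730. 731. 731. 730. 731. 729. 731. 730. 733. 731. 732.
 731. 729.]
```

View pics/mag2.png

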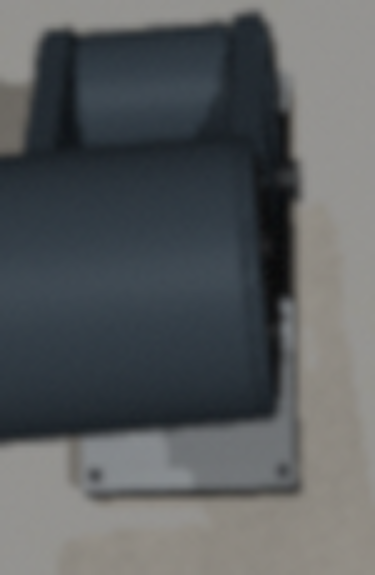

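The arm hides the bar from above, but the wrist reads -1.2 N, which is the bar's weight, so it is held and slightly lifted. Sliding it back 25 mm.

Call:
jog_arm --translation '[[8,0,0],[17,0,0],[25,0,0],[25,0,0],[25,0,0]]' --dr '[[0,0,0],[0,0,0],[0,0,0],[0,0,0],[0,0,0]]'

```text
time: 4.3
eef_pos: [0.549, 0.1574, 0.013]
orientation: [0.0, -0.033, 0.999, 0.0]
force: [-0.7, -0.2, -1.1]
opening: 0.0136
gripper_force: 78.5
```

```bash
python3 - <<'E'
from h import *
s,r=st(); print(s['eef_pos'],s['force'],s['torque'])
# bar centre 35 behind grip; near end 135 behind; pivot = near-end bottom. tool frame: x toward near end, z down
piv=np.array([135,0,0.])
for a in (5,9,13,17):
    for sg in (1,-1):
        R=Ro.from_rotvec([0,sg*np.radians(a),0]); t=piv-R.apply(piv); 
        if t[2]<0: print(a,t.round(1),'dry',sg*np.radians(a))
E
```

```text
[0.54899593 0.15743102 0.01296769] [-0.71256768 -0.23632512 -1.09618803] [ 0.01903631 -0.0302184   0.04075934]
5 [  0.5   0.  -11.8] dry -0.08726646259971647
9 [  1.7   0.  -21.1] dry -0.15707963267948966
13 [  3.5   0.  -30.4] dry -0.22689280275926285
17 [  5.9   0.  -39.5] dry -0.29670597283903605
```

Call:
jog_arm --translation '[[0.5,0,-11.8],[1.7,0,-21],[3.5,0,-30.4],[4.9,0,-36],[4.9,0,-36]]' --dr '[[0,-0.087,0],[0,-0.157,0],[0,-0.227,0],[0,-0.27,0],[0,-0.27,0]]'

```text
time: 4.92
eef_pos: [0.5431, 0.1571, 0.049]
orientation: [0.134, -0.033, 0.99, 0.004]
force: [0.3, -0.2, -0.7]
opening: 0.0134
gripper_force: 78.5
```

```bash
python3 - <<'E'
from h import *
s,r=st(); print(s['eef_pos'],s['force'],s['torque'],r.as_matrix().round(3))
f=grab('side'); p=proj(f,[.574,.159,.05]).astype(int); print(p); save(f['img'][max(p[1]-60,0):p[1]+70,p[0]-80:p[0]+80],'side3.png',5)
E
```

```text
[0.54311344 0.15710672 0.04903435] [ 0.25201934 -0.16904031 -0.68248037] [0.01836414 0.10681993 0.00222504] [[-0.962 -0.066  0.265]
 [-0.064  0.998  0.018]
 [-0.266 -0.    -0.964]]
[240 166]
```

View pics/side3.png

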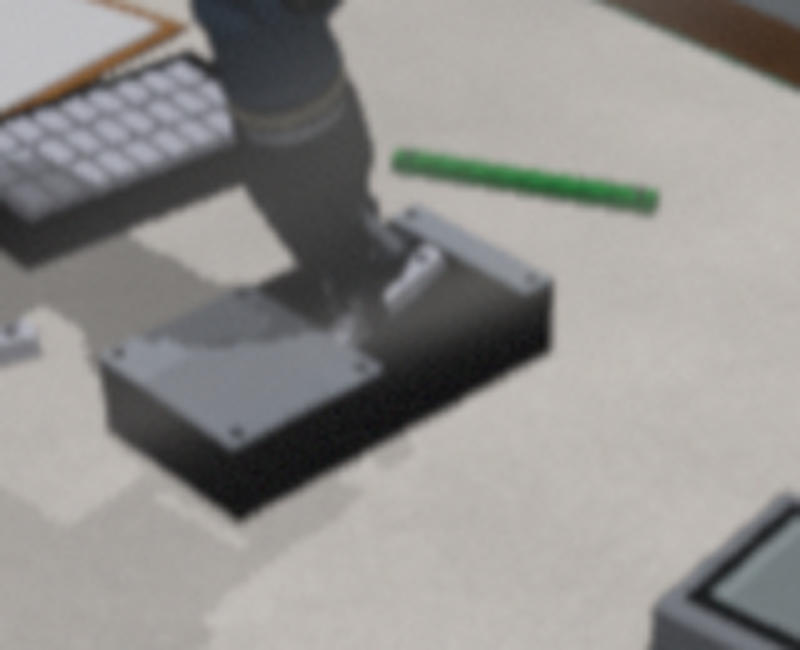

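The bar's far end is up in the window at crop (430,260), clear of the short plate (edge from (400,215) to (540,285)). I'll draw it out along its own axis.

Call:
jog_arm --translation '[[-15,0,0],[-35,0,0],[-55,0,0],[-75,0,0],[-90,0,0]]' --dr '[[0,0,0],[0,0,0],[0,0,0],[0,0,0],[0,0,0]]'

```text
time: 5.6
eef_pos: [0.6335, 0.1629, 0.0737]
orientation: [0.136, -0.033, 0.99, 0.005]
force: [-1.0, -0.1, -2.0]
opening: 0.0131
gripper_force: 78.5
```

Call:
jog_arm --translation '[[-20,0,0],[-40,0,0],[-50,0,0],[-50,0,0]]' --dr '[[0,0,0],[0,0,0],[0,0,0],[0,0,0]]'

```text
time: 6.1
eef_pos: [0.6796, 0.1659, 0.0865]
orientation: [0.135, -0.033, 0.99, 0.004]
force: [0.6, 0.6, -1.3]
opening: 0.0134
gripper_force: 78.5
```

```bash
python3 - <<'E'
from h import *
s,r=st(); print(s['eef_pos'],s['force'],s['opening'])
to([s['eef_pos'][0],s['eef_pos'][1],.22],3.8,0)
f=grab('side'); p=proj(f,[.62,.159,.09]).astype(int); print(p); save(f['img'][max(p[1]-60,0):p[1]+70,p[0]-80:p[0]+80],'side4.png',5)
E
```

```text
[0.67960588 0.16594098 0.08645536] [ 0.58077819  0.55878658 -1.27789239] 0.013352387257268797
translation [ -35.8    0.  -128.7] dr [-0.      0.2713 -0.0003] t 6.1 pos [0.6796 0.1659 0.0865] F [ 0.6  0.6 -1.3] open 0.0134 gf 78.5
[250 150]
```

View pics/side4.png

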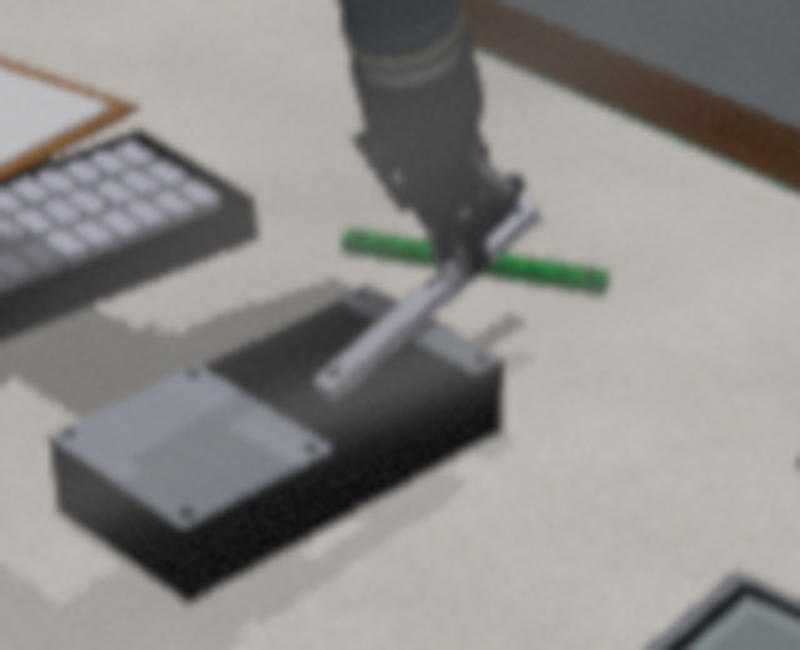

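The whole bar is visible, and its near end at crop (325,382) is clear of the long plate's edge. Next I lift it and level it.

Call:
jog_arm --translation '[[-14,0,-50],[-28,0,-100],[-36,0,-129],[-36,0,-129],[-36,0,-129]]' --dr '[[0,0,0],[0,0.08,0],[0,0.2,0],[0,0.271,0],[0,0.271,0]]'

```text
time: 6.78
eef_pos: [0.6787, 0.1659, 0.2197]
orientation: [-0.0, -0.033, 0.999, -0.0]
force: [-1.0, -0.5, -1.1]
opening: 0.0133
gripper_force: 78.5
```

```bash
cat > bar.py <<'E'
from h import *
# bar ends in side view: bright unsaturated pixels, in the region between gripper
s,r=st(); print(s['time'],s['eef_pos'].round(4),s['force'].round(1))
print('tool x,z',r.as_matrix()[:,0].round(3),r.as_matrix()[:,2].round(3))
for n in ('top','side'):
    f=grab(n); P=cloud(f); d=P-s['eef_pos']; t=r.inv().apply(d.reshape(-1,3)).reshape(d.shape)
    m=(abs(t[:,:,1])<.014)&(abs(t[:,:,2]+.005)<.03)&(abs(t[:,:,0]-.035)<.14)&(f['z_map']>0)
    q=t[m]*1000; 
    if len(q)<5: print(n,len(q)); continue
    lo=np.percentile(q[:,0],[0,2,98,100]).round(1); h=[np.median(q[(q[:,0]>a)&(q[:,0]<a+25),2]).round(1) for a in range(15,140,25)]
    y=[np.median(q[(q[:,0]>a)&(q[:,0]<a+25),1]).round(1) for a in range(15,140,25)]
    print(n,len(q),'x range',lo,'z along',h,'y along',y)
    g=[proj(f,s['eef_pos']+r.apply([x/1000,0,-.008])) for x in (-65,135)]; print(np.round(g,1).tolist())
    a=np.clip(np.min(g,0).astype(int)-30,0,None); b=np.max(g,0).astype(int)+30; save(f['img'][a[1]:b[1],a[0]:b[0]],n+'b%d.png'%(s['time']*100),4); print(a,b)
E
python3 bar.py; python3 -c "
from h import *
f=grab('top'); im=f['img']; hsv=cv2.cvtColor(im,cv2.COLOR_RGB2HSV); V=hsv[:,:,2]; m=np.zeros((384,512),np.uint8); m[145:205,300:360]=1
# glass: inner bright region inside dark frame
m2=((V>70)&(V<100)&(m>0)).astype(np.uint8); n,l=cv2.connectedComponents(m2,connectivity=4); k=l[177,332]; c=(l==k).astype(np.uint8); cs,_=cv2.findContours(c,cv2.RETR_EXTERNAL,cv2.CHAIN_APPROX_NONE); R=cv2.minAreaRect(cs[0]); print(R,ray(f,*R[0],.05)); w=[ray(f,*p,.05) for p in cv2.boxPoints(R)]; print([np.linalg.norm(w[i]-w[i-1]).round(4) for i in range(4)])
"
```

```text
6.775 [0.6787 0.1659 0.2197] [-1.  -0.5 -1.1]
tool x,z [-0.998 -0.066  0.001] [-0.001 -0.    -1.   ]
top 0
side 364 x range [-63.6 -59.8 134.9 137.2] z along [np.float64(-7.5), np.float64(-6.7), np.float64(-7.0), np.float64(-6.6), np.float64(-4.3)] y along [np.float64(-4.3), np.float64(-3.5), np.float64(-5.0), np.float64(-3.6), np.float64(-3.7)]
[[277.0, 97.9], [230.9, 118.9]]
[200  67] [306 148]
((255.5, 191.5), (383.0, 511.0), 90.0) [0.50699742 0.03159114 0.05      ]
[np.float64(1.2041), np.float64(1.7041), np.float64(1.2201), np.float64(1.4751)]
```

```bash
python3 - <<'E'
from h import *
to([.591,-.2046,.2],3.8)
for n,(a,b,c,d) in (('top',(150,203,304,358)),('side',(200,260,285,360))):
    f=grab(n); V=cv2.cvtColor(f['img'],cv2.COLOR_RGB2HSV)[:,:,2]; m=np.zeros((384,512),np.uint8); m[a:b,c:d]=V[a:b,c:d]<62
    for k in sorted(cv2.findContours(m,cv2.RETR_CCOMP,cv2.CHAIN_APPROX_NONE)[0],key=cv2.contourArea)[::-1][:3]:
        q=cv2.boxPoints(cv2.minAreaRect(k)) if n=='top' else cv2.approxPolyDP(k,6,True)[:,0]
        w=np.array([ray(f,*p,.05) for p in q.astype(float)]); print(n,len(q),w.mean(0).round(4),np.linalg.norm(w-np.roll(w,1,0),axis=1).round(3))
E
```

```text
translation [ 110.2 -364.1   19. ] dr [-0.0001 -0.0041  0.0001] t 6.925 pos [0.6768 0.166  0.2186] F [-0.5 -0.3 -1.6] open 0.0132 gf 78.5
top 4 [ 0.5572 -0.2065  0.05  ] [0.103 0.104 0.104 0.103]
top 4 [ 0.5572 -0.207   0.05  ] [0.094 0.095 0.094 0.094]
top 4 [ 0.6301 -0.1895  0.05  ] [0.003 0.016 0.003 0.016]
side 8 [ 0.557  -0.2109  0.05  ] [0.09  0.098 0.099 0.099 0.027 0.025 0.088 0.081]
side 4 [ 0.6728 -0.1973  0.05  ] [0.08  0.04  0.031 0.071]
side 1 [ 0.6009 -0.1697  0.05  ] [0.]
```

Call:
jog_arm --translation '[[16,-55,4],[34,-115,8],[52,-175,12],[70,-235,16],[88,-295,19]]' --dr '[[0,0,0],[0,0,0],[0,0,0],[0,0,0],[0,0,0]]'

```text
time: 7.65
eef_pos: [0.6094, -0.1346, 0.2009]
orientation: [-0.001, -0.033, 0.999, 0.0]
force: [1.1, -0.0, -0.1]
opening: 0.0132
gripper_force: 78.6
```

Call:
jog_arm --translation '[[12,-40,0],[20,-66,0],[20,-69,10],[20,-69,20],[20,-69,30]]' --dr '[[0,0,0],[0,0,0],[0,0,0],[0,0,0],[0,0,0]]'

```text
time: 8.28
eef_pos: [0.5949, -0.2016, 0.1701]
orientation: [-0.001, -0.034, 0.999, 0.001]
force: [-0.4, 0.2, -1.3]
opening: 0.0136
gripper_force: 78.6
```

Call:
jog_arm --translation '[[0,0,0],[0,0,0],[0,0,0],[0,0,0]]' --dr '[[0,0,0],[0,0,0],[0,0,0],[0,0,0]]'

```text
time: 8.78
eef_pos: [0.5954, -0.2033, 0.1717]
orientation: [-0.0, -0.033, 0.999, -0.0]
force: [0.3, -0.3, -1.0]
opening: 0.0138
gripper_force: 78.6
```

```bash
python3 -c "
from h import *
to([.593,-.2046,.148],3.8)"; python3 bar.py; ls pics
```

```text
translation [ 2.4 -1.1 23.7] dr [-0.0004 -0.0003  0.0001] t 8.775 pos [ 0.5954 -0.2033  0.1717] F [ 0.3 -0.3 -1. ] open 0.0138 gf 78.6
8.775 [ 0.5954 -0.2033  0.1717] [ 0.3 -0.3 -1. ]
tool x,z [-0.998 -0.066  0.   ] [-0. -0. -1.]
top 0
side 477 x range [-65.7 -55.8 133.3 135.2] z along [np.float64(-8.1), np.float64(-8.4), np.float64(-7.8), np.float64(-7.9), np.float64(-6.1)] y along [np.float64(-4.4), np.float64(-3.2), np.float64(-4.0), np.float64(-3.2), np.float64(-1.0)]
[[352.3, 166.7], [304.1, 200.2]]
[274 136] [382 230]
mag.png
mag2.png
side1.png
side2.png
side3.png
side4.png
sideb677.png
sideb877.png
top1.png
```

Call:
jog_arm --translation '[[2,-1,12],[2,-1,23],[2,-1,23],[2,-1,23],[2,-1,23]]' --dr '[[0,0,0],[0,0,0],[0,0,0],[0,0,0],[0,0,0]]'

```text
time: 9.5
eef_pos: [0.5935, -0.2046, 0.1486]
orientation: [-0.0, -0.033, 0.999, -0.0]
force: [0.0, 0.5, -0.4]
opening: 0.013
gripper_force: 78.6
```

Call:
jog_arm --translation '[[0,0,0],[0,0,0],[0,0,0],[0,0,0],[0,0,0]]' --dr '[[0,0,0],[0,0,0],[0,0,0],[0,0,0],[0,0,0]]'

```text
time: 10.12
eef_pos: [0.5932, -0.2045, 0.1483]
orientation: [-0.001, -0.033, 0.999, -0.0]
force: [-0.7, 0.3, -0.6]
opening: 0.0133
gripper_force: 78.6
```

```bash
python3 bar.py; python3 - <<'E'
from h import *
s,r=st(); f=grab('side')
a=[proj(f,s['eef_pos']+r.apply([x/1000,y/1000,z/1000])) for x in (-65,135) for y,z in ((-8,-9),(-8,5))]
print('level-model corners crop px',np.round(a,1).tolist(), np.abs(s['joint_vel']).max())
E
ls -t pics|head -1
```

```text
10.125 [ 0.5932 -0.2045  0.1483] [-0.7  0.3 -0.6]
tool x,z [-0.998 -0.066  0.001] [-0.001 -0.    -1.   ]
top 0
side 464 x range [-65.4 -53.1 133.3 135.1] z along [np.float64(-7.7), np.float64(-7.9), np.float64(-7.6), np.float64(-7.8), np.float64(-6.3)] y along [np.float64(-4.0), np.float64(-3.2), np.float64(-2.9), np.float64(-2.9), np.float64(-0.6)]
[[351.1, 174.6], [303.3, 208.6]]
[273 144] [381 238]
level-model corners crop px [[353.7, 175.5], [353.1, 179.9], [306.0, 209.6], [305.7, 214.2]] 0.001382571550944536
sideb1012.png
```

View pics/sideb1012.png

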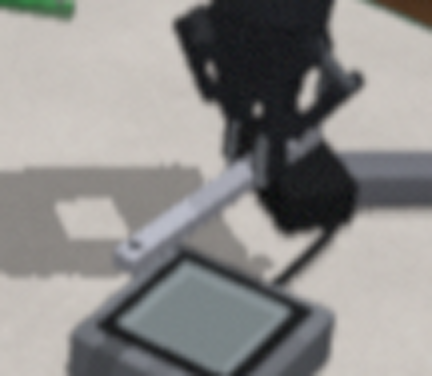

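The bar is held level over the reader. Its near end at crop (128,255) matches the level prediction to within about 2 px, and nothing is touching. Handing in.

```bash
python3 -c "
from cell import robot
print(robot.sign_off())"
```

```text
the job is handed in; nothing more can be done
None
```

I took the bar out of the magazine and handed the job in at about 10 s with it still gripped. By my measurements it was level and still, its middle about 10 cm above the centre of the reader's glass, touching nothing. The hand-in returned no verdict.

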